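Show the long plunger's tip to the inspection camera

TASK

Pick the long flipper plunger out of the parts bin and present it to the inspection camera: held in the air, level, its bare steel end pointing straight at the lens, with that end centred on the lens and 60 mm in front of it. Finish while holding it still there. Touch nothing of the camera, leave the other parts in the bin, and leave the rest of the bench undisturbed.

Things in the scene. Friction and masses are not known exactly. Their poses are not given: they have to be found in the camera images.
- plunger: Long flipper plunger, the part to show, 70 g, 95 mm long: round steel barrel 13 mm in diameter, 55 mm long (+x end), in line with a flat black link 40 x 18 x 13 mm (-x end). Lies flat on the bin floor, any yaw, 25 mm free beside the barrel. Origin: mid-length, underside (6.5 mm below its axis); x from link to steel end, z up. Balances 11 mm from the origin towards the steel end, on the barrel.
- plunger_tip (a point): Centre of the plunger's flat bare steel end face: 47.5 mm from the plunger's origin along its x, on the barrel's axis.
- camera: Fixed camera on the stand's post: aluminium box 46 mm wide and high, black lens barrel 36 mm in diameter (rim 42). Origin: centre of the lens's front face. x level, z up; the lens looks along its -x, roughly at the robot: the tip belongs 60 mm from the origin along -x. All of it and the post lie within 140 mm of the lens front along +x. Height 150 to 210 mm, yaw up to 0.4 rad either way.
- stand: Fixed camera stand: dark steel base plate 240 x 110 x 10 mm, post 20 mm in diameter and 289 mm high behind the camera. Origin: on the table below the point 60 mm in front of the lens; x points to the post, 190 mm from the origin; plate from x = -20 to 220 mm. It stands left or right of the robot's centre line, the bin on the other side.
- bin: Red plastic parts bin, open on top, fixed: 214 mm (its x) by 316 mm (its y) outside, 50 mm high, walls and floor 4 mm thick. Origin: centre of its underside, on the table. Its yaw varies up to 0.25 rad. (A smaller red bin with white posts at the back of the bench is not it.)
- short_plunger: Short flipper plunger, not wanted: like the long one but its steel barrel is only 30 mm, 70 mm overall; lying loose in the bin; its yaw and its place among the parts vary. Origin: middle of its length, underside.
- spacer: Hexagonal steel spacer bar, 80 mm long, 14 mm across flats, no link; lying loose in the bin; its yaw and its place among the parts vary. Origin: middle, underside.
- bracket: L-shaped steel bracket, foot 66 x 32 x 3 mm with a leg 27 mm high at its +x end; lying loose in the bin; its yaw and its place among the parts vary. Origin: centre of the foot's underside.
- crank: Steel crank: round boss 22 mm in diameter and 22 mm high, with an arm and a small pin 22 mm high, 64 mm overall; lying loose in the bin; its yaw and its place among the parts vary. Origin: near its middle, underside.
- coil_stop: Coil stop: steel plate 50 x 26 x 4 mm with a stub 13 mm in diameter and 20 mm high in its middle; lying loose in the bin; its yaw and its place among the parts vary. Origin: centre of the underside.
- collar: Steel collar, 20 mm in diameter, 9 mm high, in the bin between the other parts. Origin: centre of the underside.
- nut: Round steel nut, 18 mm in diameter, 8 mm high, in the bin between the other parts. Origin: centre of the underside.
- washer: Steel washer, 22 mm in diameter, 4 mm thick, in the bin between the other parts. Origin: centre of the underside.
- bushing: White plastic bushing, 14 mm in diameter, 14 mm high, in the bin between the other parts. Origin: centre of the underside.
- rubber_ring: Black rubber ring, 22 mm in diameter, 6 mm thick, in the bin between the other parts. Origin: centre of the underside.
- coil: Solenoid coil standing upright beside the camera stand (about 120 mm along the stand's +y), 44 mm in diameter, 46 mm high. Origin: centre of the underside.
- bumper_cap: Clear plastic cap, 48 mm in diameter, 24 mm high, on the table beside the stand (about 120 mm along its -y). Origin: centre of the underside.
- screwdriver: Screwdriver lying across the back of the bench beyond bin and stand. Origin: about its middle, underside.
Mind the look-alikes: they are no part of the job. Leave any turquoise look-alike of the bracket alone.

How it is judged:
On the way:
1. The long plunger is lifted clear of the bin in the gripper (height (world z) of plunger above 0.09 m and contact force between plunger and the fingers above 1 N and contact force between plunger and bin below 0.1 N), for 0.2 s.
At the end, for the whole second after the job is handed in: Long plunger held still by the fingers, touching nothing else; steel end 60 mm (+-15) before the lens, within 15 mm of the lens axis sideways and in height, its length within 0.17 rad of that axis, steel end to the lens. Other parts in the bin; coil, cap, screwdriver moved under 30 mm (x of plunger_tip in the frame of camera between -0.075 and -0.045 m and y of plunger_tip in the frame of camera between -0.015 and 0.015 m and z of plunger_tip in the frame of camera between -0.015 and 0.015 m and angle between the x axis of plunger and the x axis of camera, either way round below 0.17 rad and x of plunger in the frame of camera below -0.085 m and contact force between plunger and the fingers above 1 N and contact force between plunger and stand below 0.1 N and contact force between plunger and camera below 0.1 N and contact force between plunger and bin below 0.1 N and linear speed of plunger below 0.03 m/s and angular speed of plunger below 0.25 rad/s and horizontal distance between each of short_plunger, spacer, bracket, crank, coil_stop, collar, nut, washer, bushing, rubber_ring and bin below 0.2 m and distance of each of coil, bumper_cap, screwdriver from where it was at the start of the episode below 0.03 m and height (world z) of each of short_plunger, spacer, bracket, crank, coil_stop, collar, nut, washer, bushing, rubber_ring below 0.06 m); the arm keeps its last pose, push and grip.
It fails at once if The camera is touched (contact force between camera and anything else above 1 N).
It fails at once if Another part is lifted or thrown out of the bin (height (world z) of any of short_plunger, spacer, bracket, crank, coil_stop, collar, nut, washer, bushing, rubber_ring above 0.08 m).
It fails at once if The coil, the cap or the screwdriver is moved by more than 30 mm (distance of any of coil, bumper_cap, screwdriver from where it was at the start of the episode above 0.03 m).
It also fails if it takes over 51 s, if anything falls off the work surface, if the arm or the gripper's body presses on something with over 40 N, if the wrist force passes 120 N, or if a joint passes its speed limit or range.

ROBOT

A 7-joint arm with a two-finger parallel gripper is mounted at the origin on the work surface. World frame = base frame: x ahead of the robot, y to its left, z up, the work surface at z = 0. Lengths are in m, angles in rad, forces in N, time in s.
With the tool pointing down it reaches from about 0.35 to 0.9 m from the base axis. Payload 8.1 kg.
Tool frame: the origin (TCP) lies at the very end of the fingers, on their centre line; the grasp point (between the pads) lies 19 mm behind it (arm.grasp_offset is the distance from the TCP to the grasp point, in m); z points along the fingers, y is the direction in which the jaws open and shut (so a half turn about z gives the same grasp; the last joint's range is limited). The gripper opens to 92 mm and grips with 3 to 60 N. Pads are 19 mm wide; open, the fingers measure 130 mm over their backs; the gripper's body (75 mm by 190 mm) begins 47 mm behind the grasp point.
Start: joints at [-1.288, 0.434, 0.025, 1.573, -0.012, 1.134, -0.075], TCP at [0.235, 0.579, 0.227] pointing down, gripper open.
Joint ranges: [-2.62, 2.62], [-0.44, 2.09], [-1.27, 1.32], [0.08, 2.57], [-1.32, 4.46], [0.12, 2], [-2.74, 2.74]. Speed limits (rad/s): [2.22, 2.22, 3.01, 3.01, 3.14, 3.14, 3.14].

INTERFACE

Orientations are given as a rotation vector (axis times angle).
In Python, from cell import arm, eyes, workorder gives the robot as it stands.
- The arm moves only by the shell command python3 -m inch 'ROWS' [FORCE]. ROWS is JSON, a list that holds one entry, the list of rows, each a list of 5 numbers: the closure, from 0 (fully open) to 1 (shut), then the shift along the tool's x, y, z in mm, then the turn about the tool's z in degrees. A call has 1 to 12 rows; each row shifts and turns the pose as measured when the row begins, along the tool's axes as they then stand; what a row does not reach is not made up. A row lasts 1/10 s, in which the tool goes at most 50 mm and 8.59 degrees, less where a joint would pass 70% of its speed; a pose out of reach is approached as far as the arm can. A call with a gripper value outside its range is refused whole. The fingers move at their own pace and stop on an object; FORCE is the grip in N (left out, the last holds). Time passes only in rows, so rows that do not move let the fingers close. It gives the time, the measured TCP pose, the force and the opening at its end, in the units of the state.
- arm.observe(): the state, without advancing time (a new reading comes with each control period).
- eyes.get_image(name): name is "side" or "top"; returns a dict with "frame" (480x640x3 uint8, blue, green, red), "intrinsics" (3x3 intrinsics, pixels), "rvec" (rotation vector, rad) and "tvec" (3), from world to camera coordinates, as OpenCV has them. Camera axes: x right, y down, z forward; pixel columns grow to the right and rows downward; lengths in m; the calibration is good to about 2 mm. A picture is of the moment at which its call begins. There is no depth.
- workorder.sign_off(): hands the job in, once; it reports no verdict.
The state is a dict: "clock": time; "joints": joint angles; "dq": joint speeds; "joint_efforts": joint torques, N m; "position": TCP position; "ee_rot": TCP orientation; "force": force on the tool from outside, world axes, zero at the start; "ft_torque": the same for the moment, N m; "width": opening from 0.0 (shut) to 1.0 (fully open).
Only numpy, scipy, OpenCV 4.12 (cv2) and the standard library are available. Lean on these libraries where they do the work, as an engineer would, in place of code of your own. Each camera call takes 0.05 s, during which the arm holds its last target.

## Working session

There is one attempt and no reset: what is moved stays moved. The work goes in short steps, Python scripts to look and compute and a shell command to move; the robot and the scene stay as the last step left them, time stands still between calls to the robot, and variables do not carry over. Pictures are saved under pics/ and viewed, and the job is handed in when it is done.

```bash
ls; mkdir -p pics
python3 - <<'E'
from cell import arm, eyes, workorder
import cv2
print(arm.observe(), arm.grasp_offset)
for n in("side","top"):
    d=eyes.get_image(n); cv2.imwrite(f"pics/{n}0.png",d["frame"]); print(n,d["intrinsics"],d["rvec"],d["tvec"])
E
```

```text
pics
{'clock': 0.0, 'joints': array([-1.28758904,  0.43520299,  0.02496091,  1.57410015, -0.01157542,
        1.13397842, -0.07510727]), 'dq': array([ 2.61269026e-05, -6.61696602e-05, -3.15835116e-03,  8.65615253e-04,
       -1.04484624e-03, -2.85610143e-04, -3.29154357e-03]), 'joint_efforts': array([-6.43195872e-04, -6.67853451e+01,  9.84845795e-01, -3.14476132e+01,
       -6.04025018e-02,  4.26907022e-02,  1.47190449e-04]), 'position': array([0.23505546, 0.57856846, 0.22595607]), 'ee_rot': array([-6.02331990e-01, -3.08316622e+00,  2.41585567e-03]), 'force': array([ 0.28020425, -0.39378941, -0.16183643]), 'ft_torque': array([0.03772574, 0.01824855, 0.0102033 ]), 'width': 1.0000187587144174} 0.0188
side [[600.61032597   0.         324.77624597]
 [  0.         600.61032597 241.1030303 ]
 [  0.           0.           1.        ]] [ 2.33647492 -0.41087042  0.17508864] [-0.50852425  0.23521224  1.20838366]
top [[491.6424504    0.         316.5247189 ]
 [  0.         491.6424504  237.77550823]
 [  0.           0.           1.        ]] [ 2.11875131 -2.18586144  0.09468888] [0.027965   0.57775038 1.09189527]
```

View pics/side0.png

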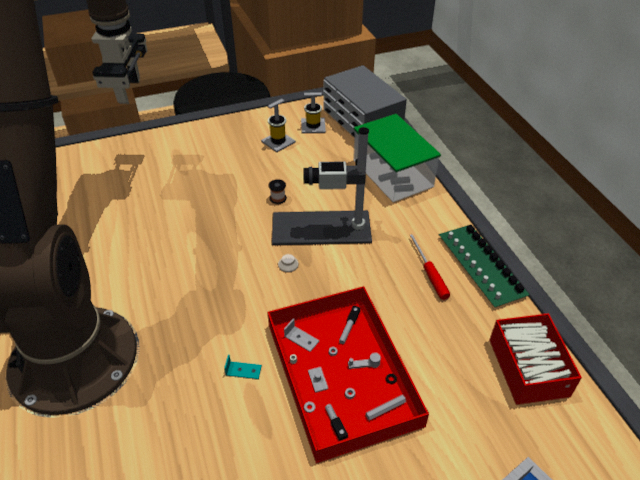

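View pics/top0.png

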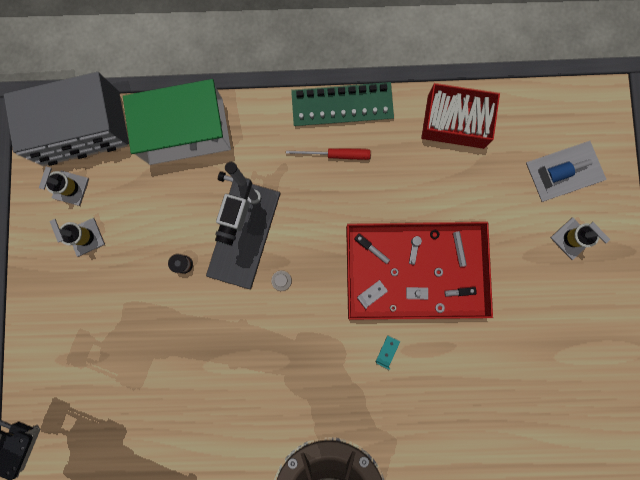

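```bash
cat > h.py <<'E'
import numpy as np, cv2
from cell import arm, eyes, workorder
from scipy.spatial.transform import Rotation as R
def cam(n):
    d=eyes.get_image(n); d["R"]=cv2.Rodrigues(np.array(d["rvec"],float))[0]; d["t"]=np.array(d["tvec"],float).ravel(); return d
def ray(d,uv):
    K=d["intrinsics"]; v=np.linalg.solve(K,[uv[0],uv[1],1.]); c=-d["R"].T@d["t"]; return c,d["R"].T@v
def plane(d,uv,z):
    c,v=ray(d,uv); return c+v*(z-c[2])/v[2]
def proj(d,p):
    q=d["R"]@np.asarray(p,float)+d["t"]; q=d["intrinsics"]@q; return q[:2]/q[2]
def tri(d1,u1,d2,u2):
    c1,v1=ray(d1,u1);c2,v2=ray(d2,u2)
    A=np.stack([v1,-v2],1); s=np.linalg.lstsq(A,c2-c1,rcond=None)[0]
    a,b=c1+v1*s[0],c2+v2*s[1]; return (a+b)/2,np.linalg.norm(a-b)
E
python3 - <<'E'
import cv2
a=cv2.imread('pics/top0.png'); s=cv2.imread('pics/side0.png')
cv2.imwrite('pics/tbin.png',cv2.resize(a[215:325,340:500],None,fx=5,fy=5,interpolation=cv2.INTER_CUBIC))
cv2.imwrite('pics/tcam.png',cv2.resize(a[155:295,170:300],None,fx=4,fy=4,interpolation=cv2.INTER_CUBIC))
cv2.imwrite('pics/scam.png',cv2.resize(s[120:260,260:390],None,fx=4,fy=4,interpolation=cv2.INTER_CUBIC))
cv2.imwrite('pics/sbin.png',cv2.resize(s[285:460,260:430],None,fx=3.4,fy=3.4,interpolation=cv2.INTER_CUBIC))
E
```

```text
(no output)
```

View pics/tbin.png

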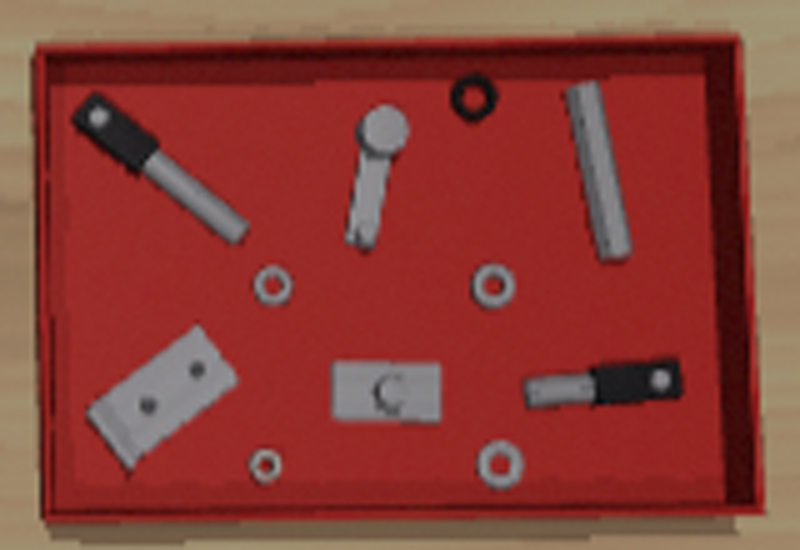

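View pics/tcam.png

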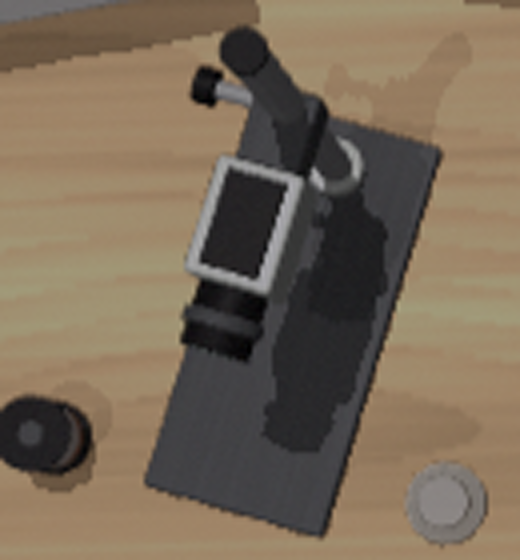

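View pics/scam.png

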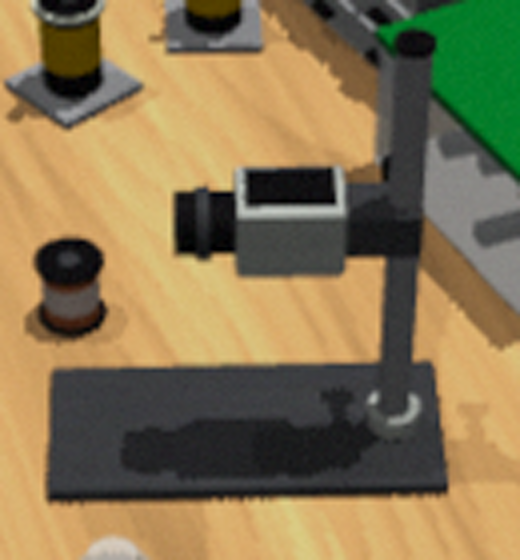

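View pics/sbin.png

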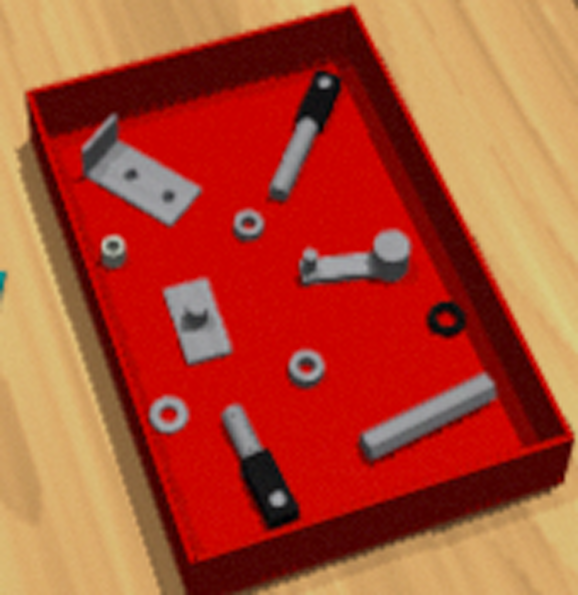

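Run:
```python
from h import *
T=cam("top");S=cam("side")
print("cams",ray(T,(0,0))[0],ray(S,(0,0))[0])
tc=lambda p:(p[0]/4+170-.4,p[1]/4+155-.4); sc=lambda p:(p[0]/4+260-.4,p[1]/4+120-.4)
tb=lambda p:(p[0]/5+340-.4,p[1]/5+215-.4); sb=lambda p:(p[0]/3.4+260-.4,p[1]/3.4+285-.4)
for n,f,d,ps in(("top",tc,T,[(440,152),(322,537),(147,485)]),("side",sc,S,[(446,488),(432,365),(52,372),(48,492)])):
    for p in ps: print(n,p,plane(d,f(p),.01).round(4))
for p in[(87,107),(238,232),(150,162)]: print("pl top",plane(T,tb(p),.0105).round(4))
for p in[(325,75),(280,192),(310,123)]: print("pl side",plane(S,sb(p),.0105).round(4))
# short
for p in[(682,380),(526,392)]: print("short",plane(T,tb(p),.0105).round(4))
# bin rim corners
for p in[(38,45),(740,38),(763,512),(47,520)]: print("bin",plane(T,tb(p),.05).round(4))
print("lens",tri(T,tc((217,350)),S,sc((179,222))))
for tp,sp in (((216,318),(203,222)),): print("ring",tri(T,tc(tp),S,sc(sp)))
# body top corners
for tp,sp in [((303,178),(342,172)),((222,158),None),((266,293),(240,208)),((188,268),(240,172))]:
    if sp: print("body",tri(T,tc(tp),S,sc(sp)))
```

```text
cams [ 0.45251407 -0.01491953  1.14970485] [ 0.23970061 -0.81018324  1.02968904]
top (440, 152) [0.6911 0.0945 0.01  ]
top (322, 537) [0.467  0.1677 0.01  ]
top (147, 485) [0.5001 0.2694 0.01  ]
side (446, 488) [0.6914 0.0895 0.01  ]
side (432, 365) [0.7256 0.1918 0.01  ]
side (52, 372) [0.5    0.2659 0.01  ]
side (48, 492) [0.4678 0.1664 0.01  ]
pl top [ 0.5819 -0.0839  0.0105]
pl top [ 0.5215 -0.1513  0.0105]
pl top [ 0.5553 -0.1121  0.0105]
pl side [ 0.5818 -0.0796  0.0105]
pl side [ 0.5228 -0.153   0.0105]
pl side [ 0.5589 -0.1114  0.0105]
short [ 0.4475 -0.3504  0.0105]
short [ 0.4442 -0.2792  0.0105]
bin [ 0.6063 -0.0606  0.05  ]
bin [ 0.599  -0.3745  0.05  ]
bin [ 0.3892 -0.3702  0.05  ]
bin [ 0.3946 -0.0568  0.05  ]
lens (array([0.56127805, 0.19377028, 0.16858513]), np.float64(0.001924825268222165))
ring (array([0.57725003, 0.19562489, 0.16287292]), np.float64(0.00017780005864456927))
body (array([0.63689701, 0.13982254, 0.2237936 ]), np.float64(0.001962873090950583))
body (array([0.58637414, 0.16360872, 0.19464669]), np.float64(0.003046159946665366))
body (array([0.60119804, 0.20419465, 0.18573929]), np.float64(0.00251223242006186))
```

Run:
```python
from h import *
a=cv2.imread('pics/side0.png')
cv2.imwrite('pics/z1.png',cv2.resize(a[160:195,295:355],None,fx=12,fy=12,interpolation=cv2.INTER_NEAREST))
b=cv2.imread('pics/top0.png')
cv2.imwrite('pics/z2.png',cv2.resize(b[190:250,205:255],None,fx=10,fy=10,interpolation=cv2.INTER_NEAREST))
S=cam("side");T=cam("top")
for z in(.15,.16,.165,.17,.18): print(z,proj(S,(.5597,.1925,z)).round(1),proj(T,(.5597,.1925,z)).round(1))
d=np.array([.95,-.312,0]);l=np.array([.312,.95,0])
for z in(.16,.165,.17):
    L=np.array([.5597,.1925,z]); th=np.linspace(0,2*np.pi,13)[:-1]
    P=np.array([proj(S,L+.018*(np.cos(t)*l+np.sin(t)*np.array([0,0,1]))) for t in th]); print(z,P.min(0).round(1),P.max(0).round(1))
```

```text
0.15 [303.6 182. ] [226.5 243.3]
0.16 [303.5 178.6] [225.5 242.8]
0.165 [303.5 176.9] [225.  242.6]
0.17 [303.4 175.1] [224.5 242.3]
0.18 [303.3 171.7] [223.4 241.8]
0.16 [303.3 170.7] [303.7 186.5]
0.165 [303.3 168.9] [303.6 184.8]
0.17 [303.3 167.2] [303.6 183.1]
```

View pics/z1.png

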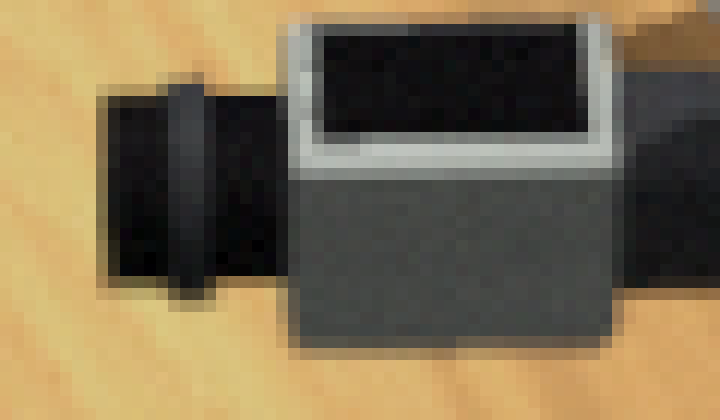

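View pics/z2.png

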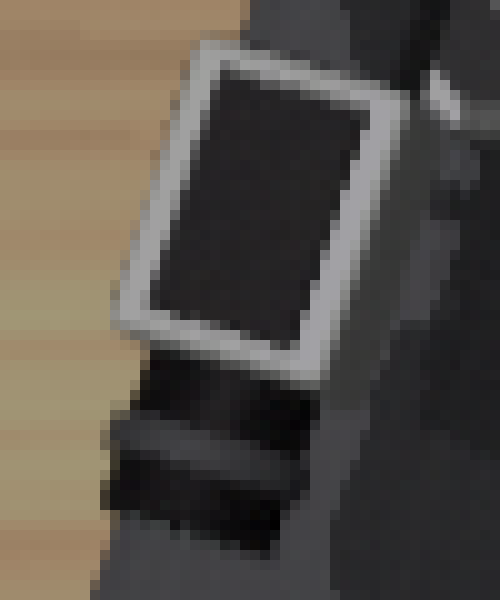

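```bash
python3 -m inch '[[[0,-20,-20,0,0],[0,-46,-45,0,0],[0,-46,-45,0,0],[0,-46,-45,0,0],[0,-46,-45,0,0],[0,-46,-45,0,0],[0,-46,-45,0,0],[0,-46,-45,0,0],[0,-46,-45,0,0],[0,-30,-30,0,0],[0,0,0,0,0]]]' 30
python3 - <<'E'
from h import *
T=cam("top")
tb=lambda p:(p[0]/5+340-.4,p[1]/5+215-.4)
o=np.array([.552,-.117]);a=np.deg2rad(-130.5);d=np.array([np.cos(a),np.sin(a)]);n=np.array([-d[1],d[0]])
for nm,p,z in[("collar",(272,285),.013),("crankarm",(360,245),.02),("boss",(383,130),.026),("bracket",(197,325),.007),("bracketcorner",(238,380),.007),("link end",(87,107),.0105),("tip",(238,232),.0105),("wallL",(52,85),.004)]:
    q=plane(T,tb(p),z)[:2]-o; print(nm,(1e3*np.array([q@d,q@n])).round(1))
E
```

```text
clock: 1.4
position: [0.4267, 0.1375, 0.2254]
ee_rot: [0.597, 3.083, 0.006]
force: [-0.5, 0.2, 0.4]
width: 0.998
collar [ 72.9 -10.7]
crankarm [92.5 28. ]
boss [68.  75.4]
bracket [ 57.7 -46.2]
bracketcorner [ 88.  -54.3]
link end [-44.6   1.3]
tip [45.9 -0.9]
wallL [-64.   0.]
```

```bash
python3 -m inch '[[[0.3,-20,-20,0,0],[0.4,-48,-46,0,0],[0.45,-48,-46,0,0],[0.45,-48,-46,0,0],[0.45,-40,-38,0,0],[0.45,-10,-10,0,0],[0.45,0,0,0,0]]]'
python3 -m inch '[[[0.45,0,0,0,8.5],[0.45,0,0,0,8.5],[0.45,0,0,0,8.5],[0.45,0,0,0,8.5],[0.45,0,0,0,8.5],[0.45,0,0,0,8.5],[0.45,0,0,0,8.5],[0.45,0,0,0,8.5],[0.45,0,0,0,8.5],[0.45,0,0,0,8.5],[0.45,0,0,0,8.5],[0.45,0,0,0,8.5]]]'
cat > st.py <<'E'
from h import *
import sys
s=arm.observe(); M=R.from_rotvec(s["ee_rot"]).as_matrix()
print("pos",s["position"].round(4),"yaw_y",np.rad2deg(np.arctan2(M[1,1],M[0,1])).round(2),"tilt z",M[:,2].round(3),"w",round(s["width"],3),"t",s["clock"],"q7",s["joints"].round(2))
if len(sys.argv)>1:
    g=np.array([float(v) for v in sys.argv[1:4]]); print("tool delta mm",(1e3*M.T@(g-s["position"])).round(1))
    y=float(sys.argv[4]); print("turn about tool z deg",-((y-np.rad2deg(np.arctan2(M[1,1],M[0,1]))+180)%360-180))
E
python3 st.py .5449 -.1254 .10 -40.5
```

```text
clock: 2.15
position: [0.5337, -0.0833, 0.2237]
ee_rot: [0.566, 3.089, 0.014]
force: [-0.4, 1.2, -1.1]
width: 0.552
clock: 3.35
position: [0.5296, -0.0475, 0.2207]
ee_rot: [-2.75, -1.466, -0.011]
force: [-0.9, -0.2, 0.1]
width: 0.548
pos [ 0.5296 -0.0475  0.2207] yaw_y -33.85 tilt z [-0.006  0.026 -1.   ] w 0.548 t 3.35 q7 [-0.59  0.35  0.8   1.85 -0.32  1.08 -0.26]
tool delta mm [-58.3  58.4 118.6]
turn about tool z deg 6.646200600486054
```

```bash
python3 -m inch '[[[0.45,-20,20,20,3.3],[0.45,-25,25,40,3.3],[0.45,-10,10,30,0],[0.45,0,0,10,0],[0.45,0,0,0,0]]]'
python3 st.py .5449 -.1254 .04 -40.5
python3 - <<'E'
from h import *
for n in("top","side"):
    d=cam(n)["frame"]; cv2.imwrite(f"pics/{n}1.png",d)
    c=d[190:340,320:500] if n=="top" else d[240:460,240:440]
    cv2.imwrite(f"pics/{n}1c.png",cv2.resize(c,None,fx=2.7,fy=2.7))
E
```

```text
clock: 3.85
position: [0.5424, -0.1053, 0.1148]
ee_rot: [-2.815, -1.315, -0.013]
force: [0.1, 0.6, 0.5]
width: 0.55
pos [ 0.5424 -0.1053  0.1148] yaw_y -39.92 tilt z [-0.007  0.035 -0.999] w 0.55 t 3.85 q7 [-0.4   0.53  0.73  1.91 -0.49  0.9  -0.1 ]
tool delta mm [-15.5  16.9  74.1]
turn about tool z deg 0.5836251551928626
```

View pics/side1c.png

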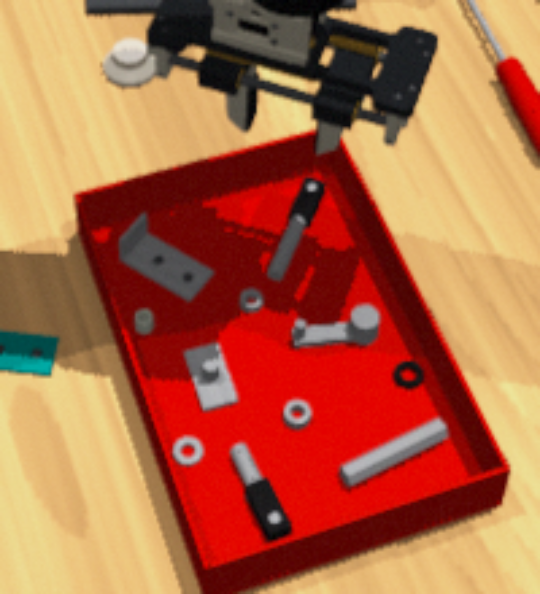

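View pics/top1c.png

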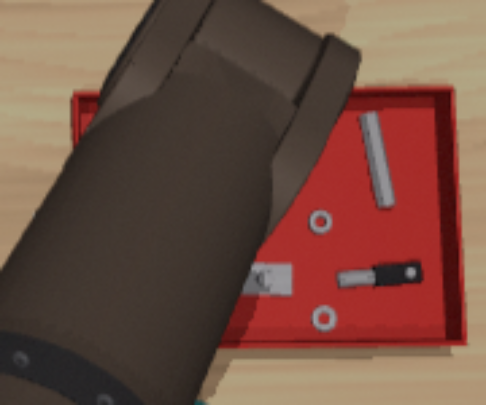

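```bash
python3 -m inch '[[[0.45,-8,9,5,0.5],[0.45,-8,8,20,0],[0.45,0,0,25,0],[0.45,0,0,15,0],[0.45,0,0,0,0]]]'
python3 st.py .5449 -.1254 .0075 -40.5
```

```text
clock: 4.45
position: [0.552, -0.1259, 0.0545]
ee_rot: [-2.822, -1.313, -0.034]
force: [0.5, -0.1, 0.4]
width: 0.553
pos [ 0.552  -0.1259  0.0545] yaw_y -40.1 tilt z [ 0.008  0.035 -0.999] w 0.553 t 4.45 q7 [-0.3   0.62  0.66  1.94 -0.58  0.78  0.  ]
tool delta mm [-5.7 -4.9 47. ]
turn about tool z deg 0.40426221414159613
```

```bash
python3 -m inch '[[[0.45,-3,-3,10,0.4],[0.45,-3,-2,12,0],[0.45,0,0,8,0],[0.45,0,0,0,0],[0.45,0,0,0,0]]]'
python3 st.py .5449 -.1254 .0075 -40.5
```

```text
clock: 4.95
position: [0.5454, -0.1263, 0.0243]
ee_rot: [-2.828, -1.303, -0.039]
force: [-0.4, 0.6, -1.3]
width: 0.55
pos [ 0.5454 -0.1263  0.0243] yaw_y -40.51 tilt z [ 0.011  0.035 -0.999] w 0.55 t 4.95 q7 [-0.27  0.65  0.62  1.97 -0.63  0.72  0.04]
tool delta mm [-0.2 -0.7 16.9]
turn about tool z deg -0.006674709167270976
```

Run:
```python
from h import *
d=cam("side")["frame"]; cv2.imwrite("pics/side2c.png",cv2.resize(d[260:400,270:400],None,fx=4,fy=4,interpolation=cv2.INTER_CUBIC))
```

```text
(no output)
```

View pics/side2c.png

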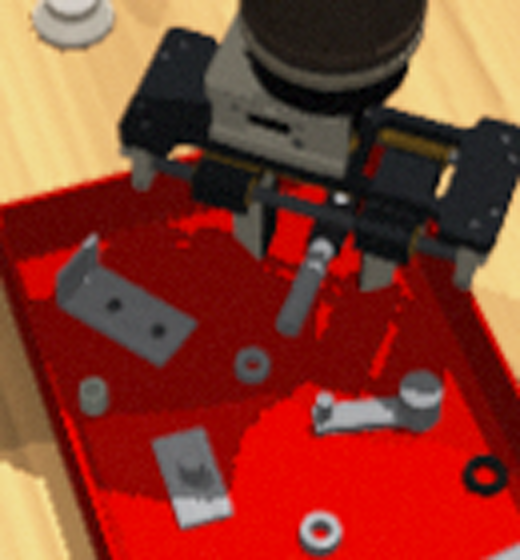

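```bash
python3 -m inch '[[[0.45,0,0,8,0],[0.45,0,0,0,0]]]'; python3 -m inch '[[[0.45,0,0,5,0],[0.45,0,0,3,0],[0.45,0,0,0,0]]]'
python3 st.py .5449 -.1254 .0075 -40.5
```

```text
clock: 5.2
position: [0.5462, -0.1259, 0.0164]
ee_rot: [-2.828, -1.304, -0.04]
force: [-0.3, 0.3, -0.6]
width: 0.548
clock: 5.5
position: [0.5465, -0.1256, 0.0077]
ee_rot: [-2.828, -1.305, -0.041]
force: [-0.3, -0.1, -0.0]
width: 0.552
pos [ 0.5465 -0.1256  0.0077] yaw_y -40.46 tilt z [ 0.013  0.035 -0.999] w 0.552 t 5.5 q7 [-0.25  0.67  0.59  1.98 -0.65  0.68  0.06]
tool delta mm [-0.9 -1.3  0.2]
turn about tool z deg 0.035300012521162216
```

```bash
python3 -m inch '[[[0.45,-1,-1,1.5,0],[0.6,0,0,0,0],[0.7,0,0,0,0],[0.8,0,0,0,0],[0.9,0,0,0,0],[1,0,0,0,0],[1,0,0,0,0],[1,0,0,0,0],[1,0,0,0,0],[1,0,0,0,0]]]' 30
python3 st.py .5449 -.1254 .0075 -40.5
```

```text
clock: 6.5
position: [0.5451, -0.1257, 0.0063]
ee_rot: [-2.829, -1.304, -0.041]
force: [-0.3, 0.4, 0.3]
width: 0.127
pos [ 0.5451 -0.1257  0.0063] yaw_y -40.47 tilt z [ 0.013  0.035 -0.999] w 0.127 t 6.5 q7 [-0.25  0.68  0.59  1.98 -0.66  0.68  0.06]
tool delta mm [ 0.2 -0.4 -1.2]
turn about tool z deg 0.02692714470475721
```

```bash
python3 -m inch '[[[1,0,0,-5,0],[1,0,0,-15,0],[1,0,0,-20,0],[1,0,0,-25,0],[1,0,0,-25,0],[1,0,0,-25,0],[1,0,0,-25,0],[1,0,0,-15,0],[1,0,0,0,0]]]' 45
python3 st.py
python3 - <<'E'
from h import *
d=cam("side")["frame"]; cv2.imwrite("pics/side3.png",cv2.resize(d[150:460,220:440],None,fx=1.9,fy=1.9,interpolation=cv2.INTER_CUBIC))
E
```

```text
clock: 7.4
position: [0.5418, -0.1333, 0.1748]
ee_rot: [-2.832, -1.3, -0.043]
force: [0.2, 0.3, -1.5]
width: 0.131
pos [ 0.5418 -0.1333  0.1748] yaw_y -40.68 tilt z [ 0.015  0.034 -0.999] w 0.131 t 7.4 q7 [-0.4   0.45  0.8   1.86 -0.43  1.   -0.12]
```

View pics/side3.png

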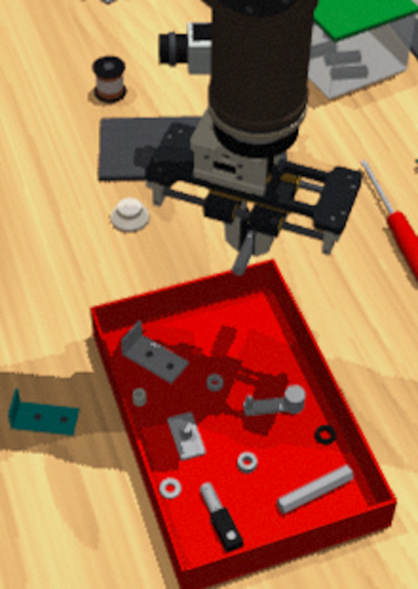

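```bash
python3 -m inch '[[[1,-10,-18,-10,0],[1,-16,-30,-12,0],[1,-16,-30,-12,0],[1,-16,-30,-10,0],[1,-8,-15,0,0],[1,0,0,0,0]]]'
python3 st.py .40 -.02 .22 60
```

```text
clock: 8.05
position: [0.3964, -0.1026, 0.2134]
ee_rot: [-2.827, -1.3, -0.03]
force: [0.2, 0.3, -0.8]
width: 0.126
pos [ 0.3964 -0.1026  0.2134] yaw_y -40.6 tilt z [ 0.005  0.035 -0.999] w 0.126 t 8.05 q7 [-0.67  0.09  0.92  2.13 -0.13  0.97 -0.39]
tool delta mm [ 65.2 -51.2  -3.7]
turn about tool z deg -100.59823541613832
```

```bash
python3 -m inch '[[[1,15,-13,0,0],[1,30,-24,0,0],[1,30,-24,0,0],[1,30,-24,0,0],[1,15,-14,0,0],[1,0,0,0,-5],[1,0,0,0,-8],[1,0,0,0,-8],[1,0,0,0,-8],[1,0,0,0,-8],[1,0,0,0,-8],[1,0,0,0,0]]]'
python3 st.py .41 .2 .20 71.8
```

```text
clock: 9.25
position: [0.4043, 0.0619, 0.2144]
ee_rot: [-2.085, -2.324, -0.036]
force: [-0.0, 0.3, -1.0]
width: 0.127
pos [0.4043 0.0619 0.2144] yaw_y 6.21 tilt z [ 0.001  0.03  -1.   ] w 0.127 t 9.25 q7 [-0.89  0.07  0.7   2.12 -0.09  0.96 -0.04]
tool delta mm [136.2  20.5  18.6]
turn about tool z deg -65.59361462318665
```

```bash
python3 -m inch '[[[1,0,0,0,-5],[1,0,0,0,-8.5],[1,0,0,0,-8.5],[1,0,0,0,-8.5],[1,0,0,0,-8.5],[1,0,0,0,-8.5],[1,0,0,0,-8.5],[1,0,0,0,-8],[1,0,0,0,-1],[1,0,0,0,0]]]'
python3 st.py .41 .23 .19 71.8
```

```text
clock: 10.25
position: [0.4071, 0.0625, 0.2105]
ee_rot: [-0.518, -3.09, -0.039]
force: [0.5, 0.2, -0.5]
width: 0.126
pos [0.4071 0.0625 0.2105] yaw_y 70.95 tilt z [-0.004  0.026 -1.   ] w 0.126 t 10.25 q7 [-0.81  0.09  0.6   2.11 -0.1   0.95  1.09]
tool delta mm [ 51.7 158.7  24.9]
turn about tool z deg -0.8479198952244928
```

```bash
python3 -m inch '[[[1,10,20,0,-0.8],[1,14,40,5,0],[1,14,45,5,0],[1,10,35,5,0],[1,4,16,0,0],[1,0,0,0,0],[1,0,0,0,0]]]'
python3 st.py .41 .24 .1645 71.8
python3 - <<'E'
from h import *
for n in("top","side"):
    d=cam(n)["frame"]; cv2.imwrite(f"pics/{n}4.png",d)
    c=d[180:340,130:290] if n=="top" else d[120:260,200:390]
    cv2.imwrite(f"pics/{n}4c.png",cv2.resize(c,None,fx=4,fy=4,interpolation=cv2.INTER_CUBIC))
E
```

```text
clock: 10.95
position: [0.4101, 0.2331, 0.1984]
ee_rot: [-0.56, -3.082, -0.039]
force: [-0.5, 0.2, -0.8]
width: 0.128
pos [0.4101 0.2331 0.1984] yaw_y 69.39 tilt z [-0.004  0.026 -1.   ] w 0.128 t 10.95 q7 [-1.01  0.21  0.48  2.01 -0.15  0.94  0.76]
tool delta mm [ 2.1  5.7 34. ]
turn about tool z deg -2.407076079764977
```

View pics/side4c.png

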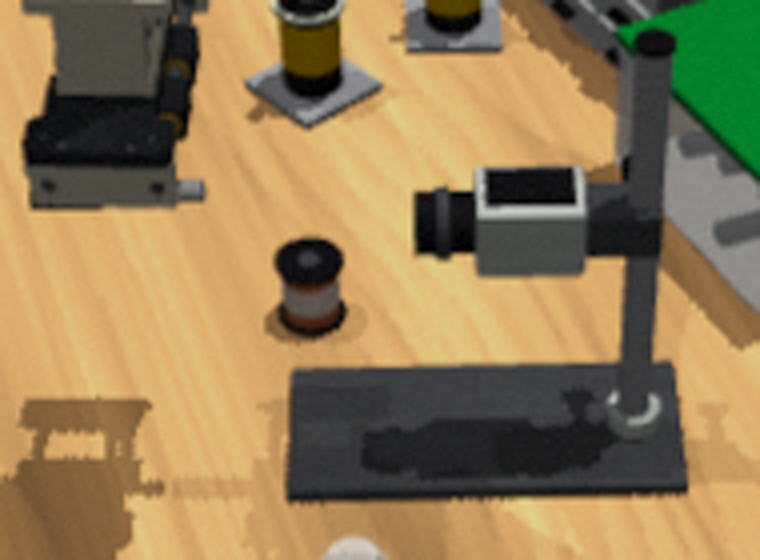

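View pics/top4c.png

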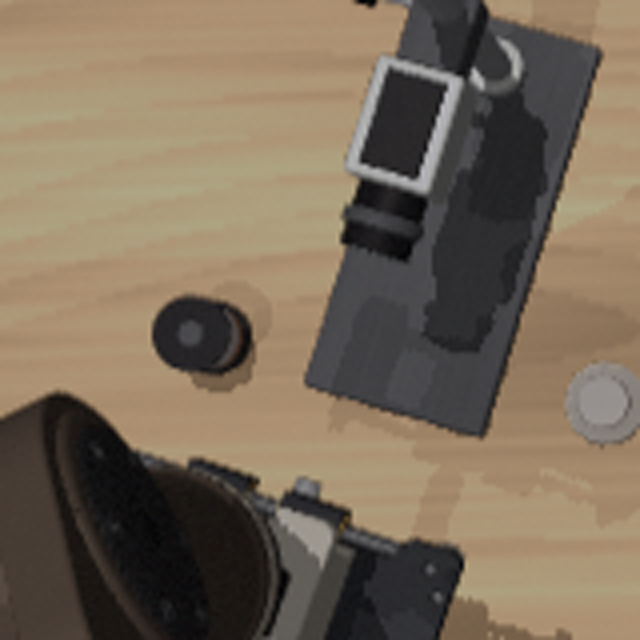

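Run:
```python
from h import *
T=cam("top");S=cam("side")
tp=(309/4+130-.4,482/4+180-.4); sp=(204/4+200-.4,190/4+120-.4)
print(tri(T,tp,S,sp))
s=arm.observe(); M=R.from_rotvec(s["ee_rot"]).as_matrix()
p=s["position"]+M@[.0365,0,-.0045]; print(p,proj(S,p),sp,proj(T,p),tp)
```

```text
(array([0.4464874 , 0.22038171, 0.20237116]), np.float64(0.001974917117802833))
[0.37619835 0.24491099 0.20377399] [216.05117918 166.76532632] (250.6, 167.1) [194.18202864 337.14063322] (206.85, 300.1)
```

```bash
python3 -m inch '[[[1,2,4,10,-1.2],[1,0,2,15,-1.2],[1,0,0,8,0],[1,0,0,0,0],[1,0,0,0,0]]]'
python3 st.py .467 .2226 .166 71.8
```

```text
clock: 11.65
position: [0.4107, 0.2375, 0.1641]
ee_rot: [-0.499, -3.094, -0.042]
force: [0.4, -0.8, -0.1]
width: 0.123
pos [0.4107 0.2375 0.1641] yaw_y 71.66 tilt z [-0.003  0.028 -1.   ] w 0.123 t 11.65 q7 [-0.99  0.26  0.46  2.05 -0.19  0.85  0.83]
tool delta mm [-58.1   3.6  -2.5]
turn about tool z deg -0.13835351607599478
```

```bash
python3 -m inch '[[[1,-10,1,-1,0],[1,-15,1,-1,0],[1,-15,0,0,0],[1,-10,0,0,0],[1,0,0,0,0],[1,0,0,0,0]]]'
python3 st.py .467 .2226 .166 71.8
```

```text
clock: 12.25
position: [0.4639, 0.2227, 0.1679]
ee_rot: [-0.501, -3.096, -0.046]
force: [-0.3, -0.5, -0.5]
width: 0.127
pos [0.4639 0.2227 0.1679] yaw_y 71.6 tilt z [ 0.    0.03 -1.  ] w 0.127 t 12.25 q7 [-0.9   0.33  0.47  1.96 -0.22  0.89  0.94]
tool delta mm [-3.   0.8  1.9]
turn about tool z deg -0.19577331808721965
```

```bash
python3 -m inch '[[[1,-2,1,2,0],[1,-1,0,0,0],[1,0,0,0,0],[1,0,0,0,0],[1,0,0,0,0],[1,0,0,0,0]]]'
python3 st.py .467 .2226 .166 71.8
python3 - <<'E'
from h import *
for n in("top","side"):
    d=cam(n)["frame"]; cv2.imwrite(f"pics/{n}5.png",d)
    c=d[180:320,150:290] if n=="top" else d[130:230,230:360]
    cv2.imwrite(f"pics/{n}5c.png",cv2.resize(c,None,fx=4 if n=="top" else 6,fy=4 if n=="top" else 6,interpolation=cv2.INTER_CUBIC))
E
```

```text
clock: 12.85
position: [0.4654, 0.2238, 0.1658]
ee_rot: [-0.498, -3.095, -0.046]
force: [0.3, 0.5, -0.3]
width: 0.129
pos [0.4654 0.2238 0.1658] yaw_y 71.73 tilt z [-0.001  0.03  -1.   ] w 0.129 t 12.85 q7 [-0.9   0.33  0.47  1.95 -0.23  0.89  0.95]
tool delta mm [-1.9 -0.7 -0.3]
turn about tool z deg -0.07197305793818032
```

View pics/side5c.png

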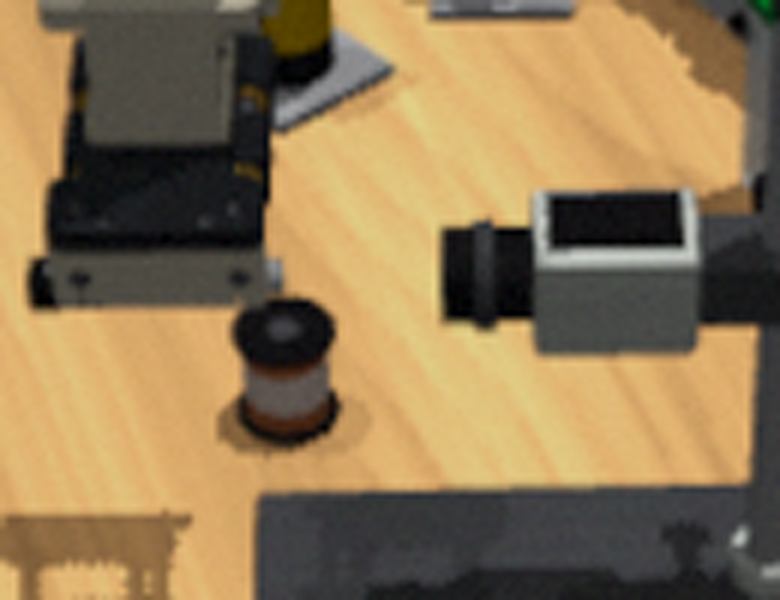

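View pics/top5c.png

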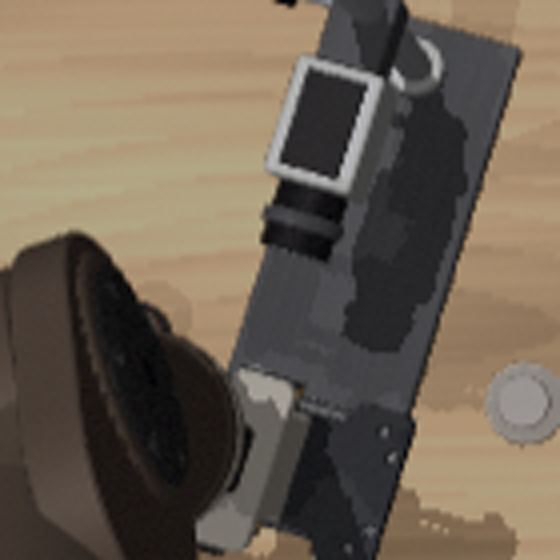

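View pics/side5.png

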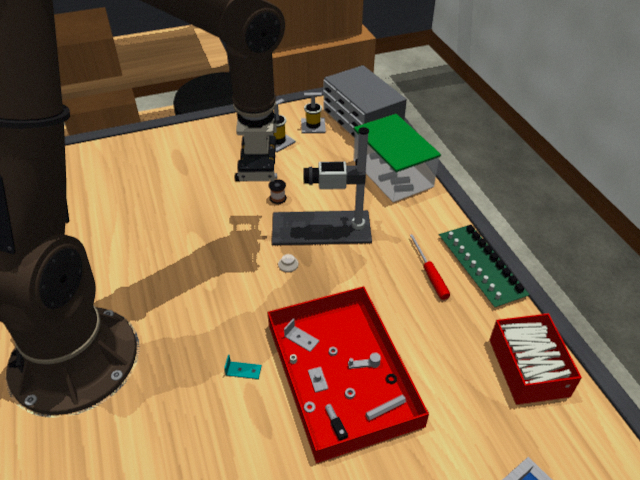

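Run:
```python
from h import *
S=cam("side")
a=np.deg2rad(-18.2); d=np.array([np.cos(a),np.sin(a),0]); L=np.array([.5597,.1925,.1695]); l=np.array([-d[1],d[0],0])
for nm,uv in(("tip",(283/6+229.6,275/6+129.6)),("link",(32/6+229.6,283/6+129.6))):
    c,v=ray(S,uv); p=c+v*((L-c)@l)/(v@l); print(nm,p.round(4),"in cam frame x,z mm",(1e3*np.array([(p-L)@d,p[2]-L[2]])).round(1),uv)
s=arm.observe(); M=R.from_rotvec(s["ee_rot"]).as_matrix()
p=s["position"]+M@[-.0365,0,-.0045];q=s["position"]+M@[.0585,0,-.0045]
for r in(p,q): e=r-L; print("fk",r.round(4),(1e3*np.array([e@d,e@l,e[2]])).round(1),proj(S,r).round(1))
```

```text
tip [0.5029 0.2112 0.1704] in cam frame x,z mm [-59.8   0.9] (276.76666666666665, 175.43333333333334)
link [0.4138 0.2405 0.1686] in cam frame x,z mm [-153.6   -0.9] (234.93333333333334, 176.76666666666665)
fk [0.5002 0.2122 0.1699] [-62.7   0.1   0.4] [275.5 175.6]
fk [0.41   0.242  0.1709] [-157.7    0.2    1.4] [233.  175.9]
```

```bash
python3 -m inch '[[[1,0,0,0,0],[1,0,0,0,0]]]'; python3 st.py .467 .2226 .166 71.8; python3 -c "
from cell import workorder; print(workorder.sign_off())"
```

```text
clock: 13.2
position: [0.4655, 0.2238, 0.1658]
ee_rot: [-0.498, -3.096, -0.046]
force: [-0.2, 0.2, -0.5]
width: 0.125
pos [0.4655 0.2238 0.1658] yaw_y 71.72 tilt z [-0.001  0.03  -1.   ] w 0.125 t 13.2 q7 [-0.9   0.33  0.47  1.95 -0.23  0.89  0.95]
tool delta mm [-1.8 -0.7 -0.2]
turn about tool z deg -0.08257063695677402
the job is handed in; nothing more can be done
None
```

I picked the long plunger from the bin, gripping it by the barrel at its balance point. I presented it steel end first to the inspection camera and signed off at about 13 s with the arm holding still. No verdict is reported.

- **Tip position, from the side view:** the tip sits 59.8 mm in front of the lens and 0.9 mm above its axis.
- **Tip position, from the arm pose:** 62.7 mm in front, 0.1 mm to the side and 0.4 mm high. The two estimates differ by about 3 mm in distance, well inside the ±15 mm allowed.
- **Level:** the plunger is within about 1° of level in the side view. The tool itself leans about 1.7°, from drift in the moves that the row commands could not correct.
- **Bench:** the side picture shows all the other parts in the bin, and the coil, cap and screwdriver where they started.
- **Not confirmed:** the gripper hid the tip in the last top view, so the sideways figure rests on the arm pose. A two-view fix of the tip just before the final approach agreed with the arm pose to about 2 mm.

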